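Find the loose levelling bolt and hold its cap open

ROBOT

A 7-joint arm with a two-finger parallel gripper is mounted at the origin on a cart in front of the work surface, level with it; the furniture and walls round the work are solid. World frame = base frame: x ahead of the robot, y to its left, z up, the work surface at z = 0. Lengths are in m, angles in rad, forces in N, time in s.
With the tool pointing down it reaches from about 0.4 to 0.75 m from the base axis. Payload 19.5 kg.
Tool frame: the origin (TCP) lies at the very end of the fingers, on their centre line; the grasp point (between the pads) lies 19 mm behind it; x points along the fingers, y is the direction in which the jaws open and shut, and the axes are right-handed (so a half turn about x gives the same grasp; the last joint's range is limited). The gripper opens to 85 mm and grips with 20 to 120 N. Pads are 22 mm wide; open, the fingers measure 114 mm over their backs; the gripper's body (76 mm by 85 mm) begins 54 mm behind the grasp point. The pads swing forward as they close: fully open they stand 13 mm farther back than shut.
Start: joints at [1.303, 0.707, -0.028, 1.485, 0.022, 0.951, -0.075], TCP at [0.129, -0.56, 0.231] pointing down, gripper open.
Joint ranges: [-2.71, 2.71], [-0.32, 2.16], [-1.57, 1.52], [0, 2.45], [-1.46, 4.6], [0, 2.02], [-2.83, 2.83]. Speed limits (rad/s): [1.89, 1.89, 2.57, 2.57, 3.01, 3.01, 3.01].

INTERFACE

Orientations are given as a rotation vector (axis times angle).
In Python, from rig import get_obs, grab_frame, hand_in, regions_of gives the robot as it stands.
- The arm moves only by the tool step_arm, never from a script. Its arguments are lists of equal length, an entry for each row: "delta_pos": the shift along the world's x, y, z in cm, a list of three; "rot": the turn, a rotation vector about the world's x, y, z in degrees, a list of three. In form: {"delta_pos": [[tx, ty, tz], ...], "rot": [[wx, wy, wz], ...]}. A call has 1 to 8 rows; each row shifts and turns the commanded pose from where the row before left it; what a row does not reach is not made up. A row lasts 1/8 s, in which the tool goes at most 62.5 mm and 10.7 degrees, less where a joint would pass 70% of its speed; a pose out of reach is approached as far as the arm can. A call is refused whole if a number of a shift passes 6.25 or a number of a turn 10.7, either way. A call with a gripper value outside its range is refused whole. "fingers" is the closure, from 0 (fully open) to 1 (shut), set as the call begins (left out, the last holds). The fingers move at their own pace and stop on an object; "force" is the grip in N (left out, the last holds). Time passes only in rows, so rows that do not move let the fingers close. It gives the time, the measured TCP pose, the force and the opening at its end, in the units of the state.
- get_obs(): the state, without advancing time (a new reading comes with each control period).
- grab_frame(name): name is "scene" or "side" or "wrist"; returns a dict with "pixels" (400x640x3 uint8, blue, green, red), "intrinsics" (3x3 intrinsics, pixels), "k1" (the pictures are not rectified: a ray, as slopes to the right and down, at radius r is drawn at 1 + k1 r^2 times it, then the intrinsics apply), "extrinsics" (4x4, takes a point from camera to world coordinates); the wrist camera has in their place "tool_from_camera" (4x4, takes a point from camera to tool coordinates, whose origin is the TCP and whose axes are the tool frame's). Camera axes: x right, y up, looking along -z (the intrinsics and any distortion apply to the point x, -y, -z); pixel columns grow to the right and rows downward; lengths in m; the calibration is good to about 2 mm. A picture is of the moment at which its call begins: read the wrist's pose just before it. There is no depth.
- hand_in(): hands the job in, once; it reports no verdict.
Trained networks look in a picture, given as the dict that the camera call returned (one of the last four; its "shot" number tells which), for a name from the list of things; names that differ only in an ending like _2 or _b are one class to them, and where a whole thing is asked for, a point or a joint stands for the part that bears it (a point fixed in the world has none). Each returns a list of dicts, best first, with "p" (0 to 1); they miss things now and then, are a little off and sometimes report something else, mostly with a low value. They report only what shows in the picture. A call takes as long as a camera call.
- regions_of(picture, thing): "region" (400x640 bool, what is visible of it) and "pixel" ([row, column] in pixels, amid what is visible of it).
The state is a dict: "t": time; "joint_pos": joint angles; "dq": joint speeds; "joint_torque": joint torques, N m; "eef_pos": TCP position; "orientation": TCP orientation; "ft_force": force on the tool from outside, world axes, zero at the start; "wrist_torque": the same for the moment, N m; "grip_width": finger opening in m.
Only numpy, scipy, OpenCV 4.12 (cv2) and the standard library are available. Lean on these libraries where they do the work, as an engineer would, in place of code of your own. Each camera call takes 0.05 s, during which the arm holds its last target.

TASK

One of the three levelling bolts on the grey sub-base has lost its footing: tap the bolt heads down from above until you find the one that gives, and push that one right down to its stop. Then lift the hinged cap just behind that bolt by its lug, past half-way to upright, and finish while still holding it up with the gripper, so that a mate can get at the lock screw underneath. Keep the other two caps shut, lift no cap before you have found its bolt loose, and leave the tools and other things lying around where they are.

Things in the scene. Friction and masses are not known exactly. Their poses are not given: they have to be found in the camera images.
- sub_base: grey sub-base fixed to the bench, 124 (x) x 210 (y) x 36 mm high. Origin: centre of its underside. Its x points roughly to the robot's right, its y away from the robot, z up. Three equal stations in a row at y = +70 (1), 0 (2) and -70 mm (3), each with an upright bolt at x = -42 mm (the robot's left) and, behind it towards +x, a hinged metal cap over a pocket, its lug at x = -2 mm
- head_1 (a point): centre of the top face of the steel hex bolt head of station 1 (farthest from the robot); head 24 mm across flats, 11 mm high, its top 60 mm above the bench while undisturbed (13 mm of free height under the head)
- bolt_1 (a joint): how far bolt 1 has sunk, m: 0 at the start, at most 0.008. All three bolts look alike. A loose one slides down 8 mm to its stop under about 4 N and stays down; a tight one stands on a pad and yields less than 2 mm to a 20 N push. Which one is loose differs from run to run
- lug_1 (a point): centre of the top end of the lifting lug of cap 1: an upright block 14 mm wide along the hinge line (the sub-base's y), 10 mm thick along x, standing 24 mm above the cap's plate at its front edge, so its end is 65 mm above the bench while shut. Pinched on its two 14 mm apart sides, with the fingers closing along the sub-base's y, it can turn between the finger pads while the cap is raised
- hinge_1 (a point): middle of the hinge line of cap 1, at the rear edge, 39 mm above the bench; the hinge line runs along the sub-base's y. The lug's end lies 59 mm in front of it and 26.5 mm above it while shut
- cap_1 (a joint): opening of cap 1, rad: 0 shut, grows as the front edge rises, stop at 1.3. The cap is a metal plate 64 x 56 x 5 mm of about 0.08 to 0.17 kg with no catch; let go, it falls shut
- head_2 (a point): centre of the top face of the steel hex bolt head of station 2 (middle); head 24 mm across flats, 11 mm high, its top 60 mm above the bench while undisturbed (13 mm of free height under the head)
- bolt_2 (a joint): how far bolt 2 has sunk, m: 0 at the start, at most 0.008. All three bolts look alike. A loose one slides down 8 mm to its stop under about 4 N and stays down; a tight one stands on a pad and yields less than 2 mm to a 20 N push. Which one is loose differs from run to run
- lug_2 (a point): centre of the top end of the lifting lug of cap 2: an upright block 14 mm wide along the hinge line (the sub-base's y), 10 mm thick along x, standing 24 mm above the cap's plate at its front edge, so its end is 65 mm above the bench while shut. Pinched on its two 14 mm apart sides, with the fingers closing along the sub-base's y, it can turn between the finger pads while the cap is raised
- hinge_2 (a point): middle of the hinge line of cap 2, at the rear edge, 39 mm above the bench; the hinge line runs along the sub-base's y. The lug's end lies 59 mm in front of it and 26.5 mm above it while shut
- cap_2 (a joint): opening of cap 2, rad: 0 shut, grows as the front edge rises, stop at 1.3. The cap is a metal plate 64 x 56 x 5 mm of about 0.08 to 0.17 kg with no catch; let go, it falls shut
- head_3 (a point): centre of the top face of the steel hex bolt head of station 3 (nearest the robot); head 24 mm across flats, 11 mm high, its top 60 mm above the bench while undisturbed (13 mm of free height under the head)
- bolt_3 (a joint): how far bolt 3 has sunk, m: 0 at the start, at most 0.008. All three bolts look alike. A loose one slides down 8 mm to its stop under about 4 N and stays down; a tight one stands on a pad and yields less than 2 mm to a 20 N push. Which one is loose differs from run to run
- lug_3 (a point): centre of the top end of the lifting lug of cap 3: an upright block 14 mm wide along the hinge line (the sub-base's y), 10 mm thick along x, standing 24 mm above the cap's plate at its front edge, so its end is 65 mm above the bench while shut. Pinched on its two 14 mm apart sides, with the fingers closing along the sub-base's y, it can turn between the finger pads while the cap is raised
- hinge_3 (a point): middle of the hinge line of cap 3, at the rear edge, 39 mm above the bench; the hinge line runs along the sub-base's y. The lug's end lies 59 mm in front of it and 26.5 mm above it while shut
- cap_3 (a joint): opening of cap 3, rad: 0 shut, grows as the front edge rises, stop at 1.3. The cap is a metal plate 64 x 56 x 5 mm of about 0.08 to 0.17 kg with no catch; let go, it falls shut
- sanding_block: cork sanding block, 63 x 113 x 34 mm, bystander; origin at the centre of its underside
- masking_roll: roll of masking tape, 96 mm across, 24 mm high, bystander; origin at the centre of its underside
- offcut_6: wooden offcut block, 30 x 60 x 30 mm, bystander; origin at the centre of its underside

How it is judged:
On the way:
1. the loose bolt has been found and pushed down (more than 6 mm) (value of joint any of bolt_1, bolt_2, bolt_3 above 0.006 m), for 0.2 s.
At the end, for the whole second after the job is handed in: The loose bolt is down by more than 6 mm; the cap behind it is open by more than 0.7 rad (40 degrees), still, and touched by the gripper's fingers, which hold it up; the other two caps are shut (under 0.1 rad); each bystander is within 30 mm of where it lay (((value of joint bolt_1 above 0.006 m and value of joint cap_1 above 0.7 rad and contact force between the fingers and cap_1 above 0.2 N and velocity of joint cap_1 between -0.1 and 0.1 rad/s and value of joint each of cap_2, cap_3 below 0.1 rad) or (value of joint bolt_2 above 0.006 m and value of joint cap_2 above 0.7 rad and contact force between the fingers and cap_2 above 0.2 N and velocity of joint cap_2 between -0.1 and 0.1 rad/s and value of joint each of cap_1, cap_3 below 0.1 rad) or (value of joint bolt_3 above 0.006 m and value of joint cap_3 above 0.7 rad and contact force between the fingers and cap_3 above 0.2 N and velocity of joint cap_3 between -0.1 and 0.1 rad/s and value of joint each of cap_1, cap_2 below 0.1 rad)) and distance of each of sanding_block, masking_roll, offcut_6 from where it was at the start of the episode below 0.03 m); the arm keeps its last pose, push and grip.
It fails at once if a cap is lifted (more than 0.25 rad) whose bolt has not been found loose and pushed down ((value of joint cap_1 above 0.25 rad and value of joint bolt_1 below 0.005 m) or (value of joint cap_2 above 0.25 rad and value of joint bolt_2 below 0.005 m) or (value of joint cap_3 above 0.25 rad and value of joint bolt_3 below 0.005 m)).
It fails at once if a bystander is moved by more than 30 mm (distance of any of sanding_block, masking_roll, offcut_6 from where it was at the start of the episode above 0.03 m).
It also fails if it takes over 48 s, if anything falls off the work surface, if the arm or the gripper's body presses on something with over 40 N, if the wrist force passes 120 N, or if a joint passes its speed limit or range.

## Working session

There is one attempt and no reset: what is moved stays moved. The work goes in short steps, Python scripts to look and compute and a tool call to move; the robot and the scene stay as the last step left them, time stands still between calls to the robot, and variables do not carry over. Pictures are saved under pics/ and viewed, and the job is handed in when it is done.

Besides the shell and the picture viewer there is one more tool, called after "Emit:" as name(argument=value, ...), one argument or row to a line, values as JSON. step_arm: Moves the arm, as the interface text tells. Its arguments: {"type":"object","properties":{"delta_pos":{"type":"array","items":{"type":"array","items":{"type":"number"}}},"rot":{"type":"array","items":{"type":"array","items":{"type":"number"}}},"fingers":{"type":"number"},"force":{"type":"number"}},"required":["delta_pos","rot"]}

```bash
mkdir -p pics; ls
python3 - <<'E'
from rig import *
import cv2,numpy as np
o=get_obs();print(o)
for n in ["scene","side","wrist"]:
    f=grab_frame(n);cv2.imwrite(f"pics/{n}0.png",f["pixels"])
    print(n,f["intrinsics"],f["k1"],f.get("extrinsics",f.get("tool_from_camera")))
    for t in ["sub_base","head_1","lug_1","hinge_1","sanding_block","masking_roll","offcut_6"]:
        try:
            print(t,[(round(float(r["p"]),2),np.round(r["pixel"],1).tolist(),int(r["region"].sum())) for r in regions_of(f,t)])
        except Exception as e: print(t,e)
E
```

```text
pics
{'t': 0.0, 'joint_pos': array([ 1.30329811,  0.7071008 , -0.02761404,  1.4849851 ,  0.02200568,
        0.9509088 , -0.07549488]), 'dq': array([-7.64036659e-04, -1.25227551e-03,  4.64215242e-04, -7.99654578e-04,
        1.26881232e-03,  7.57041896e-04,  9.17950945e-05]), 'joint_torque': array([ 2.54979091e-05, -8.83196211e+01,  1.23464081e+00, -2.36169970e+01,
        1.69064192e-02,  6.45061096e-03, -9.25828544e-06]), 'eef_pos': array([ 0.1286711 , -0.56014978,  0.23083203]), 'orientation': array([ 2.10221803,  0.23952818, -2.10256855]), 'ft_force': array([ 0.21476058,  0.62361067, -0.22054357]), 'wrist_torque': array([ 0.00044297, -0.01300408, -0.0169076 ]), 'grip_width': 0.08544486081422735}
scene [[516.15015746   0.         314.72311704]
 [  0.         516.15015746 197.18408512]
 [  0.           0.           1.        ]] -0.17117380476987093 [[-0.5223225   0.63515633 -0.5689953  -0.18081512]
 [-0.85261683 -0.37727955  0.36153104  0.56012128]
 [ 0.01495844  0.67397076  0.73860657  1.05175602]
 [ 0.          0.          0.          1.        ]]
sub_base [(0.89, [235.2, 270.0],
[... 1062 characters left out ...]
220), (0.26, [193.3, 305.7], 1806)]
sanding_block [(0.98, [217.9, 388.5], 1038)]
masking_roll [(0.84, [283.2, 254.8], 1332), (0.74, [176.1, 335.8], 46)]
offcut_6 [(0.93, [256.2, 410.3], 461)]
wrist [[278.47953997   0.         317.81812773]
 [  0.         278.47953997 201.24313294]
 [  0.           0.           1.        ]] 0.01638273807139881 [[ 5.27626728e-04  2.90707933e-01 -9.56811695e-01 -1.43006404e-01]
 [ 9.99999775e-01  2.43876273e-04  6.25539361e-04  1.20876776e-03]
 [ 4.15192925e-04 -9.56811809e-01 -2.90707739e-01 -7.32699177e-02]
 [ 0.00000000e+00  0.00000000e+00  0.00000000e+00  1.00000000e+00]]
sub_base []
head_1 []
lug_1 []
hinge_1 []
sanding_block []
masking_roll []
offcut_6 []
```

Run:
```python
import cv2
a=cv2.imread("pics/scene0.png")[130:290,200:460];cv2.imwrite("pics/sc.png",cv2.resize(a,None,fx=3,fy=3,interpolation=2))
a=cv2.imread("pics/side0.png")[140:320,220:440];cv2.imwrite("pics/sd.png",cv2.resize(a,None,fx=3,fy=3,interpolation=2))
```

```text
(no output)
```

View pics/sc.png

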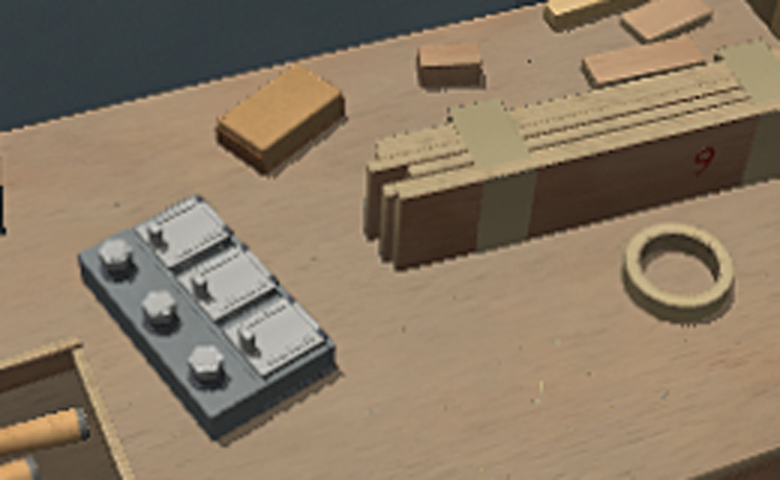

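View pics/sd.png

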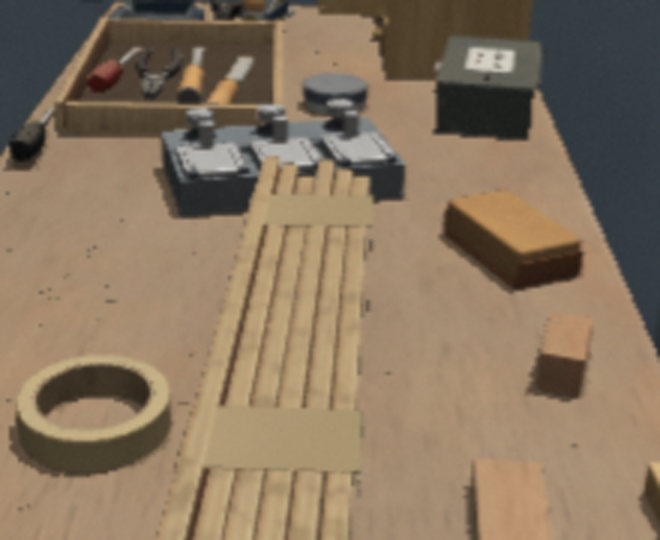

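View pics/scene0.png

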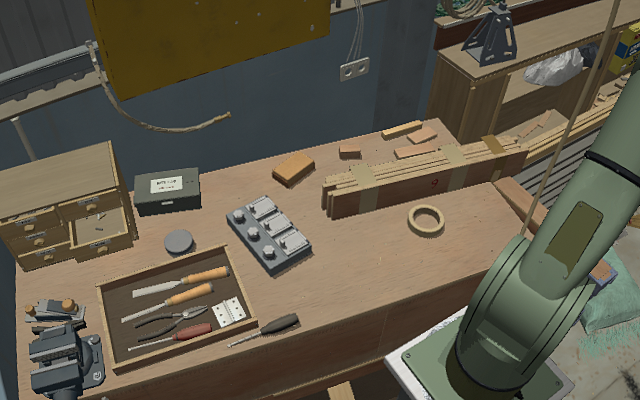

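```bash
cat > h.py <<'E'
from rig import *
import numpy as np,cv2
from scipy.optimize import least_squares
from scipy.spatial.transform import Rotation as R
def proj(f,P,T=None):
    E=f["extrinsics"] if T is None else T@f["tool_from_camera"]
    p=(np.atleast_2d(P)-E[:3,3])@E[:3,:3]
    s=np.c_[p[:,0],-p[:,1]]/(-p[:,2:3]); s=s*(1+f["k1"]*(s**2).sum(1,keepdims=True))
    K=f["intrinsics"]; return np.c_[K[0,0]*s[:,0]+K[0,2],K[1,1]*s[:,1]+K[1,2]]
def tool(o):
    T=np.eye(4);T[:3,:3]=R.from_rotvec(o["orientation"]).as_matrix();T[:3,3]=o["eef_pos"];return T
def w(q,L):
    c,s=np.cos(q[2]),np.sin(q[2]);L=np.atleast_2d(L)
    return np.c_[q[0]+c*L[:,0]-s*L[:,1],q[1]+s*L[:,0]+c*L[:,1],L[:,2]]
Y=[.07,0,-.07]
HT=np.array([[-.042,y,.06] for y in Y]);HC=HT-[0,0,.0055]
LT=np.array([[-.002,y,.065] for y in Y]);HG=np.array([[.057,y,.039] for y in Y])
CO=np.array([[x,y,.036] for x,y in [(-.062,-.105),(.062,-.105),(.062,.105),(-.062,.105)]])
E
python3 - <<'E'
from h import *
f=grab_frame("scene");g=grab_frame("side")
hp=np.array([[238.2,213.1],[252.7,231.3],[269.5,252.5]])
r=lambda q:(proj(f,w(q,HC))-hp).ravel()
for y0 in (-1.57,):
    s=least_squares(r,[.6,-.0,y0]);print(s.x,s.cost,np.round(s.fun,1))
q=s.x
for n,F in(("scene",f),("side",g)):
    im=cv2.resize(F["pixels"],None,fx=4,fy=4,interpolation=2)
    for P,c in((HT,(0,0,255)),(LT,(0,255,0)),(HG,(255,0,0)),(CO,(0,255,255))):
        for u in proj(F,w(q,P)): cv2.circle(im,tuple(int(4*a+2) for a in u),3,c,-1)
    c=proj(F,w(q,[0,0,.04]))[0]*4
    x,y=map(int,c);cv2.imwrite(f"pics/fit_{n}.png",im[y-250:y+250,x-350:x+350])
E
```

```text
[ 0.56911642  0.22139267 -1.49195307] 3.412741374307635 [ 0.6  1.3  0.5  0.7 -1.  -1.8]
```

View pics/fit_scene.png

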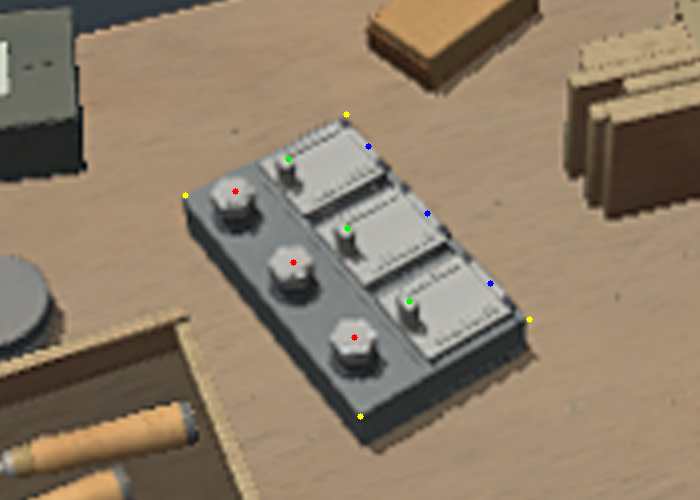

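View pics/fit_side.png

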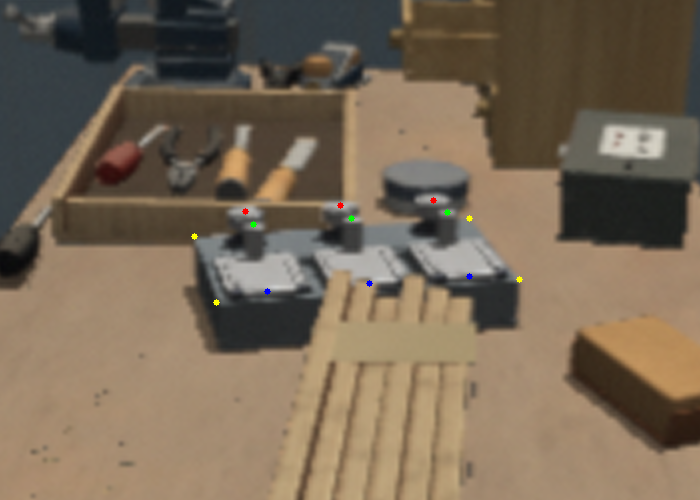

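Run:
```python
from h import *
q=[0.56911642,0.22139267,-1.49195307]
print(np.round(w(q,HT),4),np.round(w(q,LT),4))
o=get_obs();T=tool(o);print(np.round(T[:3,:3],3))
c=T[:3,:3]@[0,1,0];print("yaw tool y",np.degrees(np.arctan2(c[1],c[0])))
c=T[:3,:3]@[0,0,1];print("yaw tool z",np.degrees(np.arctan2(c[1],c[0])))
```

```text
[[0.6356 0.2688 0.06  ]
 [0.5658 0.2633 0.06  ]
 [0.496  0.2577 0.06  ]] [[0.6387 0.2289 0.065 ]
 [0.569  0.2234 0.065 ]
 [0.4992 0.2179 0.065 ]]
[[-0.     0.224 -0.975]
 [ 0.    -0.975 -0.224]
 [-1.    -0.     0.   ]]
yaw tool y -77.06125577193836
yaw tool z -167.06125574255302
```

Emit:
step_arm(
  delta_pos=[
    [3.9,4.2,0.5],
    [3.9,4.2,0.5],
    [3.9,4.2,0.5],
    [3.9,4.2,0.5],
    [3.9,4.2,0.5],
    [3.9,4.2,0.5],
    [3.9,4.2,0.5],
    [3.9,4.2,0.5],
  ],
  rot=[
    [0,0,5.1],
    [0,0,5.1],
    [0,0,5.1],
    [0,0,5.1],
    [0,0,5.1],
    [0,0,5.1],
    [0,0,5.1],
    [0,0,5.1],
  ],
  fingers=1,
  force=40,
)

```text
t: 2.3
eef_pos: [0.4419, -0.2229, 0.2716]
orientation: [1.656, 0.842, -1.656]
ft_force: [0.8, -1.4, 0.3]
grip_width: -0.0002
```

Emit:
step_arm(
  delta_pos=[
    [1.6,6.2,0],
    [1.6,6.2,0],
    [1.6,6.2,0],
    [1.6,6.2,0],
    [1.6,6.2,0],
    [1.6,6.2,0],
    [1.6,6.2,0],
    [1.6,6.2,0],
  ],
  rot=[
    [0,0,5.1],
    [0,0,5.1],
    [0,0,5.1],
    [0,0,5.1],
    [0,0,5.1],
    [0,0,5.1],
    [0,0,5.1],
    [0,0,5.1],
  ],
)

```text
t: 3.3
eef_pos: [0.566, 0.2617, 0.2714]
orientation: [1.149, 1.246, -1.149]
ft_force: [0.4, -0.6, 0.0]
grip_width: -0.0001
```

Emit:
step_arm(
  delta_pos=[
    [0,0,0],
    [0,0,0],
    [0,0,0],
  ],
  rot=[
    [0,0,0],
    [0,0,0],
    [0,0,0],
  ],
)

```text
t: 3.68
eef_pos: [0.5659, 0.2586, 0.2716]
orientation: [1.152, 1.244, -1.152]
ft_force: [-0.3, 0.2, -0.5]
grip_width: 0.0002
```

Run:
```python
from h import *
o=get_obs();print({k:np.round(o[k],4).tolist() for k in("t","joint_pos","eef_pos","ft_force")});T=tool(o);print(np.round(T[:3,:3],3))
f=grab_frame("wrist");q=[0.56911642,0.22139267,-1.49195307]
for t in ["head_1","lug_1","sub_base"]:
    print(t,[(round(float(r["p"]),2),np.round(r["pixel"],1).tolist(),int(r["region"].sum())) for r in regions_of(f,t)])
im=f["pixels"].copy();cv2.imwrite("pics/w1raw.png",im)
for P,c in((HT,(0,0,255)),(LT,(0,255,0)),(HG,(255,0,0)),(CO,(0,255,255))):
    for u in proj(f,w(q,P),T): cv2.circle(im,tuple(int(a) for a in u),2,c,-1)
cv2.imwrite("pics/w1.png",im)
print(np.round(proj(f,w(q,np.r_[HT,LT,CO]),T),1).tolist())
```

```text
{'t': 3.675, 'joint_pos': [-0.3283, 0.7616, -0.3491, 1.2192, 0.2563, 1.203, -0.6023], 'eef_pos': [0.5659, 0.2586, 0.2716], 'ft_force': [-0.2942, 0.1949, -0.5439]}
[[ 0.     0.997  0.077]
 [-0.     0.077 -0.997]
 [-1.     0.     0.   ]]
head_1 [(0.61, [170.6, 369.8], 334), (0.58, [173.3, 263.0], 323), (0.55, [172.6, 316.5], 297)]
lug_1 [(0.92, [215.0, 365.9], 1740), (0.81, [212.9, 271.8], 1646), (0.71, [215.9, 317.7], 1716)]
sub_base [(0.93, [196.6, 317.0], 13015), (0.65, [216.6, 369.6], 1733)]
[[372.9, 171.9], [318.6, 172.0], [264.3, 172.1], [372.0, 202.7], [318.6, 202.8], [265.3, 202.9], [240.7, 154.1], [247.6, 238.5], [389.7, 238.3], [396.4, 153.8]]
```

View pics/w1.png

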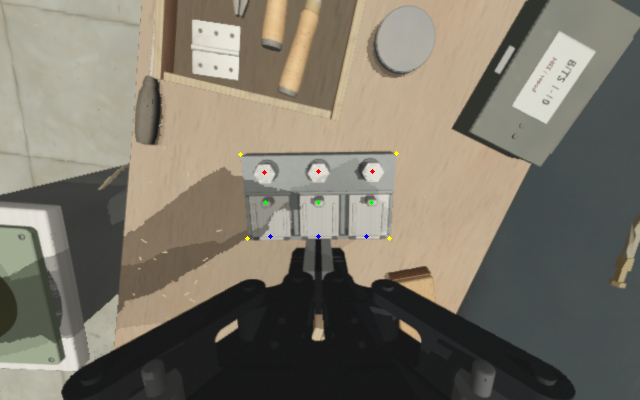

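Run:
```python
import cv2
a=cv2.imread("pics/w1.png")[145:245,230:410];cv2.imwrite("pics/w1z.png",cv2.resize(a,None,fx=4,fy=4,interpolation=0))
```

```text
(no output)
```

View pics/w1z.png

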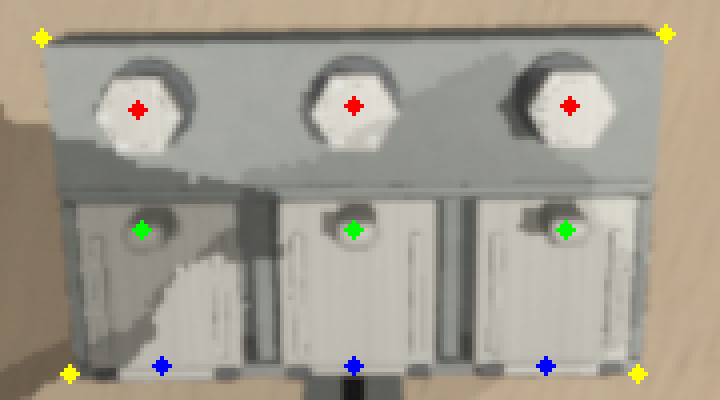

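Emit:
step_arm(
  delta_pos=[
    [0,0.4,-5],
    [0,0,-5],
    [0,0,-5],
    [0,0,-4],
    [0,0,-1],
    [0,0,-0.3],
    [0,0,0],
  ],
  rot=[
    [0,0,0],
    [0,0,0],
    [0,0,0],
    [0,0,0],
    [0,0,0],
    [0,0,0],
    [0,0,0],
  ],
)

```text
t: 4.75
eef_pos: [0.5663, 0.264, 0.0696]
orientation: [1.152, 1.245, -1.149]
ft_force: [0.4, 0.0, 0.2]
grip_width: 0.0002
```

Emit:
step_arm(
  delta_pos=[
    [0,0,-0.2],
    [0,0,-0.2],
    [0,0,-0.1],
    [0,0,0],
  ],
  rot=[
    [0,0,0],
    [0,0,0],
    [0,0,0],
    [0,0,0],
  ],
)

```text
t: 5.25
eef_pos: [0.5656, 0.2638, 0.0632]
orientation: [1.151, 1.246, -1.151]
ft_force: [-0.1, 0.6, 0.0]
grip_width: 0.0001
```

Emit:
step_arm(
  delta_pos=[
    [0,0,-0.2],
    [0,0,-0.2],
    [0,0,-0.1],
    [0,0,0],
  ],
  rot=[
    [0,0,0],
    [0,0,0],
    [0,0,0],
    [0,0,0],
  ],
)

```text
t: 5.75
eef_pos: [0.5658, 0.2638, 0.0594]
orientation: [1.151, 1.245, -1.15]
ft_force: [-6.3, -3.8, 22.2]
grip_width: 0.0
```

Emit:
step_arm(
  delta_pos=[
    [0,0,1.5],
    [3.5,0.25,0],
    [3.5,0.25,0],
    [0,0,-0.5],
    [0,0,-0.5],
    [0,0,0],
  ],
  rot=[
    [0,0,0],
    [0,0,0],
    [0,0,0],
    [0,0,0],
    [0,0,0],
    [0,0,0],
  ],
)

```text
t: 6.5
eef_pos: [0.635, 0.2689, 0.0631]
orientation: [1.15, 1.246, -1.151]
ft_force: [0.5, -0.3, -0.1]
grip_width: 0.0002
```

Emit:
step_arm(
  delta_pos=[
    [0,0,-0.2],
    [0,0,-0.2],
    [0,0,-0.1],
    [0,0,0],
  ],
  rot=[
    [0,0,0],
    [0,0,0],
    [0,0,0],
    [0,0,0],
  ],
)

```text
t: 7.0
eef_pos: [0.6356, 0.2688, 0.0583]
orientation: [1.151, 1.246, -1.151]
ft_force: [0.1, 0.3, 0.6]
grip_width: -0.0002
```

Emit:
step_arm(
  delta_pos=[
    [0,0,-0.2],
    [0,0,-0.1],
    [0,0,0],
    [0,0,0],
  ],
  rot=[
    [0,0,0],
    [0,0,0],
    [0,0,0],
    [0,0,0],
  ],
)

```text
t: 7.5
eef_pos: [0.6356, 0.2687, 0.0551]
orientation: [1.15, 1.246, -1.151]
ft_force: [-0.2, 0.3, 0.4]
grip_width: -0.0002
```

Emit:
step_arm(
  delta_pos=[
    [0,0,-0.2],
    [0,0,-0.1],
    [0,0,0],
    [0,0,0],
  ],
  rot=[
    [0,0,0],
    [0,0,0],
    [0,0,0],
    [0,0,0],
  ],
)

```text
t: 8.0
eef_pos: [0.6356, 0.2688, 0.0522]
orientation: [1.151, 1.246, -1.151]
ft_force: [-1.2, -0.1, -0.1]
grip_width: -0.0
```

Run:
```python
from h import *
for n,(r,c) in {"side":(185,310),"scene":(235,265),"wrist":(260,320)}.items():
    f=grab_frame(n);a=f["pixels"][max(0,r-60):r+60,c-80:c+80];cv2.imwrite(f"pics/p_{n}.png",cv2.resize(a,None,fx=4,fy=4,interpolation=2))
```

```text
(no output)
```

View pics/p_side.png

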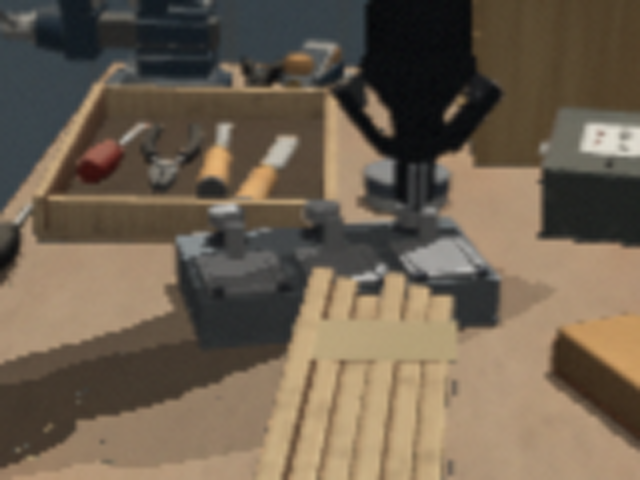

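View pics/p_wrist.png

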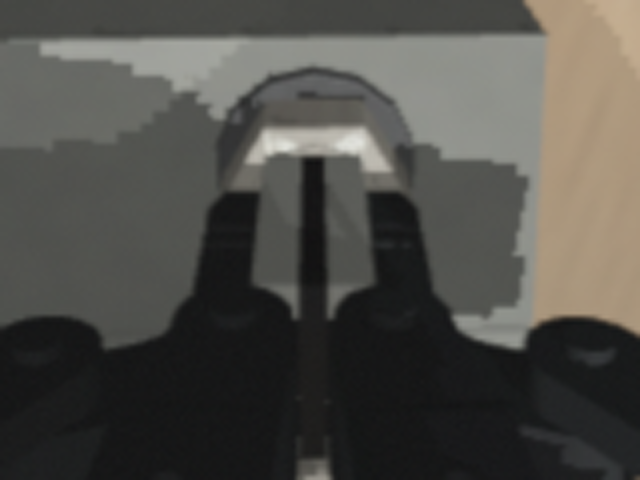

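Emit:
step_arm(
  delta_pos=[
    [0,0,-0.1],
    [0,0,-0.1],
    [0,0,0],
  ],
  rot=[
    [0,0,0],
    [0,0,0],
    [0,0,0],
  ],
)

```text
t: 8.52
eef_pos: [0.6358, 0.2688, 0.0516]
orientation: [1.151, 1.245, -1.15]
ft_force: [-6.7, -2.9, 19.5]
grip_width: -0.0004
```

Emit:
step_arm(
  delta_pos=[
    [0,0,5],
    [0,-1,2],
    [0.3,-3,0],
    [0,0,0],
  ],
  rot=[
    [0,0,0],
    [0,0,0],
    [0,0,0],
    [0,0,0],
  ],
  fingers=0.5,
)

```text
t: 9.02
eef_pos: [0.6394, 0.2258, 0.1203]
orientation: [1.152, 1.243, -1.153]
ft_force: [-0.7, 0.3, 0.4]
grip_width: 0.0427
```

Run:
```python
from h import *
o=get_obs();print(np.round(o["eef_pos"],4),o["grip_width"]);T=tool(o)
f=grab_frame("wrist");q=[0.56911642,0.2205,-1.49195307]
im=f["pixels"].copy()
print(np.round(w(q,LT[0]),4),np.round(proj(f,w(q,np.r_[HT,LT]),T),1).tolist())
im=cv2.resize(im,None,fx=3,fy=3,interpolation=2)
H2=HT.copy();H2[0,2]=.052
for P,c in((H2,(0,0,255)),(LT,(0,255,0)),(HG,(255,0,0)),(CO,(0,255,255)),(o["eef_pos"][None],None)):
    for u in proj(f,w(q,P) if c else P,T): cv2.circle(im,tuple(int(3*a+1) for a in u),3,c or (255,0,255),-1)
cv2.imwrite("pics/w2.png",im[300:900,560:1360])
```

```text
[0.6394 0.2258 0.1203] 0.04266725012159255
[[0.6387 0.228  0.065 ]] [[317.9, 160.3], [221.8, 160.5], [124.8, 160.5], [318.0, 214.3], [225.1, 214.6], [131.4, 214.9]]
```

View pics/w2.png

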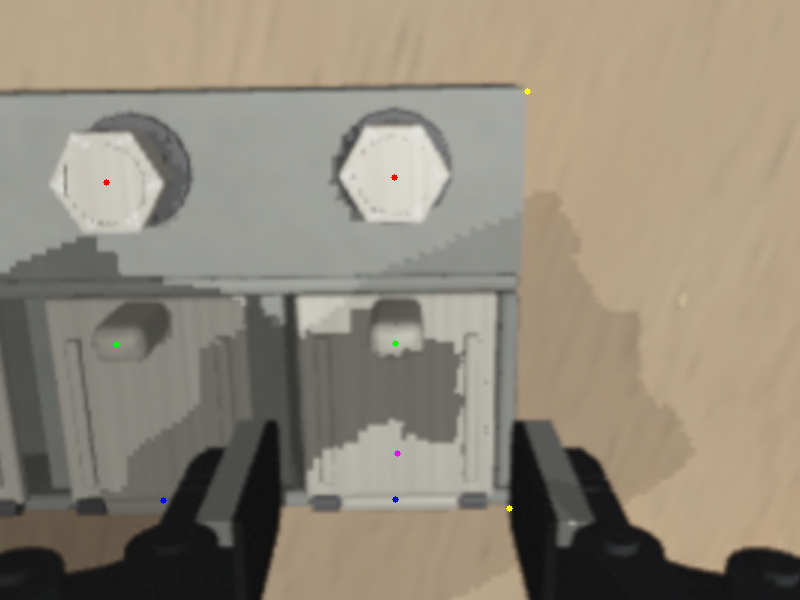

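Emit:
step_arm(
  delta_pos=[
    [0,0.2,-3],
    [0,0,-2.5],
    [0,0,-1.2],
    [0,0,-0.6],
    [0,0,0],
  ],
  rot=[
    [0,0,0],
    [0,0,0],
    [0,0,0],
    [0,0,0],
    [0,0,0],
  ],
)

```text
t: 9.7
eef_pos: [0.6388, 0.231, 0.0475]
orientation: [1.151, 1.246, -1.15]
ft_force: [-0.8, 0.5, -0.2]
grip_width: 0.043
```

Emit:
step_arm(
  delta_pos=[
    [0,0,0],
    [0,0,0],
    [0,0,0],
    [0,0,0],
    [0,0,0],
  ],
  rot=[
    [0,0,0],
    [0,0,0],
    [0,0,0],
    [0,0,0],
    [0,0,0],
  ],
  fingers=1,
  force=40,
)

```text
t: 10.32
eef_pos: [0.6395, 0.2309, 0.048]
orientation: [1.152, 1.245, -1.149]
ft_force: [5.5, 0.3, 5.7]
grip_width: 0.0126
```

Emit:
step_arm(
  delta_pos=[
    [0.02,-0.19,0.65],
    [0.02,-0.27,0.62],
    [0.03,-0.33,0.59],
    [0.03,-0.4,0.55],
    [0,0,0],
  ],
  rot=[
    [2.5,0.2,0],
    [2.5,0.2,0],
    [2.5,0.2,0],
    [2.5,0.2,0],
    [0,0,0],
  ],
  force=50,
)

```text
t: 10.95
eef_pos: [0.6406, 0.2177, 0.0715]
orientation: [1.276, 1.377, -1.068]
ft_force: [9.6, -0.5, -7.0]
grip_width: 0.0122
```

Run:
```python
from h import *
for n,(r,c) in {"side":(185,310),"scene":(225,265)}.items():
    f=grab_frame(n);a=f["pixels"][max(0,r-60):r+60,c-80:c+80];cv2.imwrite(f"pics/l_{n}.png",cv2.resize(a,None,fx=4,fy=4,interpolation=2))
```

```text
(no output)
```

View pics/l_side.png

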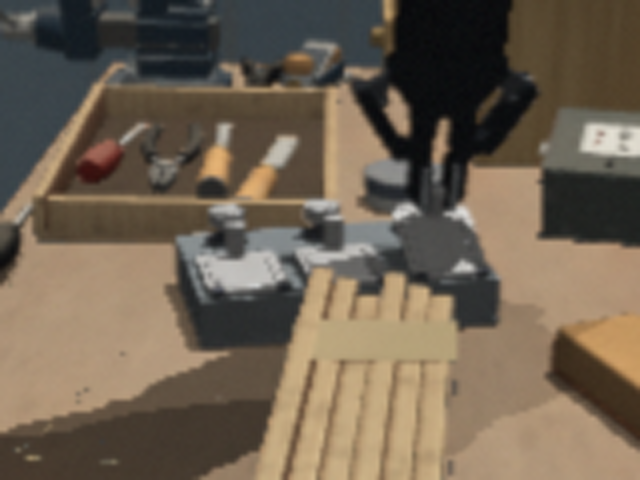

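Emit:
step_arm(
  delta_pos=[
    [0,-0.45,0.49],
    [0,-0.5,0.43],
    [0,-0.55,0.37],
    [0,-0.59,0.3],
    [0,-0.3,0.1],
    [0,0,0],
    [0,0,0],
    [0,0,0],
  ],
  rot=[
    [2.5,0.2,0],
    [2.5,0.2,0],
    [2.5,0.2,0],
    [2.5,0.2,0],
    [1.5,0,0],
    [0,0,0],
    [0,0,0],
    [0,0,0],
  ],
)

```text
t: 12.05
eef_pos: [0.6425, 0.1943, 0.0886]
orientation: [1.416, 1.52, -0.955]
ft_force: [21.0, 2.0, -9.6]
grip_width: 0.0121
```

Run:
```python
from h import *
o=get_obs();print({k:np.round(o[k],4).tolist() for k in("t","eef_pos","ft_force","grip_width")});T=tool(o)
q=[0.56911642,0.2205,-1.49195307]
# grip axis point in sub-base frame, est. angle
g=T[:3,3]-T[:3,0]*0.0095; d=g-w(q,HG[0])[0];u=np.array([np.cos(q[2]),np.sin(q[2]),0])
print("est open",np.arctan2(d[2],-(d@u))-np.radians(16.5),"radius",np.hypot(d[2],d@u))
for n,(r,c) in {"side":(185,310),"scene":(225,265),"wrist":(200,320)}.items():
    f=grab_frame(n);a=f["pixels"][max(0,r-60):r+60,c-80:c+80] if n!="wrist" else f["pixels"];cv2.imwrite(f"pics/m_{n}.png",cv2.resize(a,None,fx=4,fy=4,interpolation=2) if n!="wrist" else a)
```

```text
{'t': 12.05, 'eef_pos': [0.6425, 0.1943, 0.0886], 'ft_force': [20.9871, 1.9784, -9.6038], 'grip_width': 0.0121}
est open 0.9276945758901576 radius 0.06228429020574056
```

View pics/m_side.png

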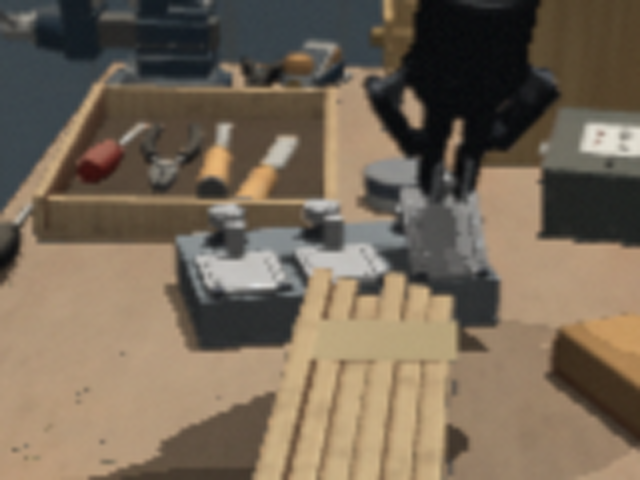

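View pics/m_scene.png

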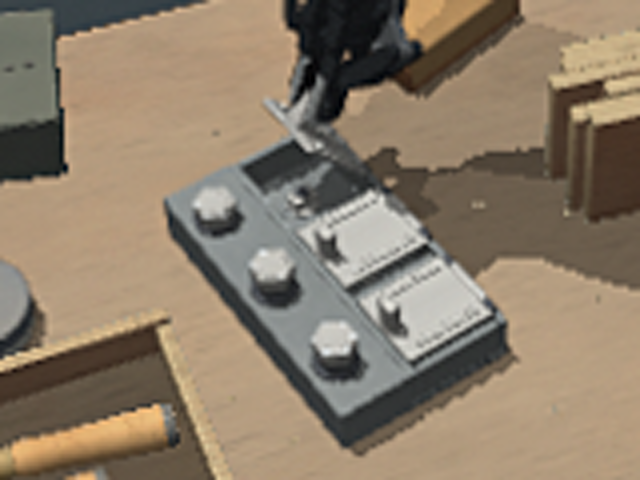

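View pics/m_wrist.png

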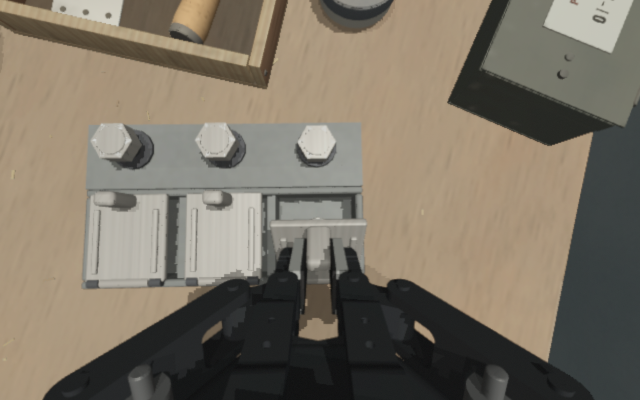

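Emit:
step_arm(
  delta_pos=[
    [0.1,0,0],
    [0.1,0,0],
    [0,0,0],
    [0,0,0],
    [0,0,0],
    [0,0,0],
  ],
  rot=[
    [0,0,0],
    [0,0,0],
    [0,0,0],
    [0,0,0],
    [0,0,0],
    [0,0,0],
  ],
)

```text
t: 12.95
eef_pos: [0.6427, 0.1948, 0.0883]
orientation: [1.413, 1.524, -0.957]
ft_force: [8.5, 2.0, -4.1]
grip_width: 0.0126
```

Side force relieved and the pose is steady. One last check, then hand in.

Run:
```python
from h import *
f=grab_frame("scene");cv2.imwrite("pics/end.png",cv2.resize(f["pixels"][150:300,180:450],None,fx=2.9,fy=2.9))
for t in ["sanding_block","masking_roll","offcut_6"]:
    print(t,[(round(float(r["p"]),2),np.round(r["pixel"],1).tolist()) for r in regions_of(f,t)])
g=grab_frame("side")
for t in ["sanding_block","masking_roll","offcut_6"]:
    print(t,[(round(float(r["p"]),2),np.round(r["pixel"],1).tolist()) for r in regions_of(g,t)])
o=get_obs();print(np.round(o["eef_pos"],4),np.round(o["dq"],3),np.round(o["ft_force"],1),o["grip_width"])
print(hand_in())
```

```text
sanding_block [(0.6, [166.9, 293.6])]
masking_roll [(0.71, [228.7, 425.8])]
offcut_6 [(0.77, [149.4, 348.7])]
sanding_block [(0.82, [219.3, 390.3])]
masking_roll [(0.91, [283.3, 252.9]), (0.17, [193.6, 286.3])]
offcut_6 [(0.78, [257.8, 408.6])]
[0.6427 0.1948 0.0883] [ 0.    -0.002 -0.003 -0.001 -0.    -0.001 -0.002] [10.5  2.8 -4.5] 0.01244954687927164
the job is handed in; nothing more can be done
None
```

View pics/end.png

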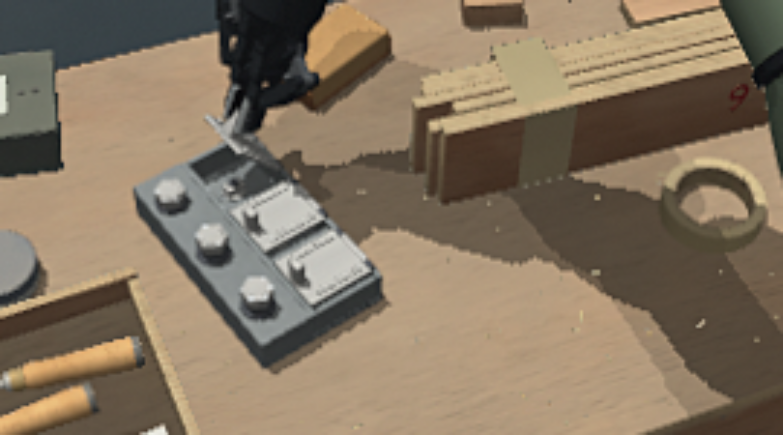

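The job is handed in at about 13 s, with the loose bolt pushed down and its cap held open in the gripper; no verdict was reported.

- **Bolts:** I tapped bolt 2 first, and it held at 22 N with less than 1 mm of give, so it is tight. Bolt 1 gave way, and I pushed it about 8 mm down to its stop, where the push reached 19.5 N. I did not tap bolt 3 once bolt 1 had given.
- **Cap:** I pinched cap 1 by its lug and lifted it to about 0.93 rad. That angle is worked out from the tool position, not measured directly. The last readings showed the fingers 12.4 mm apart on the lug and joint speeds near zero.
- **Other caps and bystanders:** The last picture shows caps 2 and 3 shut. The sanding block, tape roll and offcut show within about 4 pixels of where they lay at the start, and nothing came near them. I put that down to detection noise.
- **Oddities:**
  - The wrist force read almost nothing while bolt 1 was sliding, although about 4 N was expected. The stop height and the wrist picture both confirm it is down.
  - A sideways load of about 21 N built up during the lift. I eased it to about 10 N before handing in.

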